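Jack open the light table for a tube change

ROBOT

A 6-joint arm with a two-finger parallel gripper is mounted at the origin on the work surface. World frame = base frame: x ahead of the robot, y to its left, z up, the work surface at z = 0. Lengths are in m, angles in rad, forces in N, time in s.
With the tool pointing down it reaches from about 0.35 to 0.95 m from the base axis. Payload 17.4 kg.
Tool frame: the origin (TCP) lies on the centre line of the jaws, within the pads' length; the fingertips stand 17 mm ahead of it and the grasp point (between the pads) lies 2 mm behind it; z points along the fingers, y is the direction in which the jaws open and shut (so a half turn about z gives the same grasp; the last joint's range is limited). The gripper opens to 93 mm and grips with 3 to 60 N. Pads are 15 mm wide; open, the fingers measure 128 mm over their backs; the gripper's body (75 mm by 188 mm) begins 65 mm behind the grasp point.
Start: joints at [-1.229, 0.116, 1.442, -0, 1.584, -0.038], TCP at [0.25, -0.627, 0.236] pointing down, gripper open.
Joint ranges: [-2.83, 2.83], [-0.83, 2.19], [0.07, 2.5], [-1.14, 4.28], [0.01, 3], [-2.97, 2.97]. Speed limits (rad/s): [1.89, 1.89, 2.22, 3.14, 3.14, 3.14].

INTERFACE

Orientations are given as a rotation vector (axis times angle).
In Python, from plant import robot, vision gives the robot as it stands.
- The arm moves only by the tool servo_tool, never from a script. Its arguments are lists of equal length, an entry for each row: "claw": the finger opening in m, from 0 to 0.093; "offset": the shift along the tool's x, y, z in m, a list of three; "roll": the turn about the tool's z in rad. In form: {"claw": [claw, ...], "offset": [[x, y, z], ...], "roll": [roll, ...]}. A call has 1 to 12 rows; each row shifts and turns the commanded pose from where the row before left it, along the tool's axes as they then stand; what a row does not reach is not made up. A row lasts 1/8 s, in which the tool goes at most 62.5 mm and 10.7 degrees, less where a joint would pass 70% of its speed; a pose out of reach is approached as far as the arm can. A call with a gripper value outside its range is refused whole. The fingers move at their own pace and stop on an object; the grip force is fixed at half the most. Time passes only in rows, so rows that do not move let the fingers close. It gives the time, the measured TCP pose, the force and the opening at its end, in the units of the state.
- robot.sense(): the state, without advancing time (a new reading comes with each control period).
- vision.read_camera(name): name is "scene" or "top" or "wrist"; returns the picture (420x560x3 uint8, red, green, blue); there is no depth.
- vision.get_calibration(name): a dict with "vfov" (degrees; the focal length in pixels is half the picture's height over the tangent of half this angle, whatever the lens; pixels are square), "cx", "cy" (the principal point, pixels), "dist_coeffs" ([k1, k2, p1, p2, k3] as OpenCV has them; the pictures are not rectified), "T" (4x4, takes a point from camera to world coordinates). Camera axes: x right, y down, z forward; pixel columns grow to the right and rows downward; lengths in m; the calibration is good to about 2 mm. A picture is of the moment at which its call begins: read the wrist's pose just before it. get_calibration takes no time and is no camera call; for the wrist camera it gives the pose at the moment of the call.
- robot.finish_job(): hands the job in, once; it reports no verdict.
The state is a dict: "t": time; "q": joint angles; "dq": joint speeds; "joint_efforts": joint torques, N m; "eef_pos": TCP position; "tool_rot": TCP orientation; "wrist_force": force on the tool from outside, world axes, zero at the start; "ft_torque": the same for the moment, N m; "opening": finger opening in m.
Only numpy, scipy, OpenCV 4.12 (cv2) and the standard library are available. Lean on these libraries where they do the work, as an engineer would, in place of code of your own. Each camera call takes 0.05 s, during which the arm holds its last target.

TASK

The light table's lid has to be held open for a tube change: first switch its light off by turning the dimmer knob anticlockwise to its end stop, then stand the blue jack flat on the desk with its saddle centred under the red lift lug of the lid and let go of it. Pump once as a trial (handle fully down, then let it come all the way back up so that the lid closes), then press the handle fully down again and finish while holding it down, the lid carried by the jack alone. Never touch the lid with the arm, and leave the glass jar and the ink bottle where they stand.

Things in the scene. Friction and masses are not known exactly. Their poses are not given: they have to be found in the camera images.
- dimmer (a joint): Angle (rad) of the grey dimmer knob: 0 = off, the anticlockwise end stop (seen from above); it grows clockwise to 2.4. Starts between 0.7 and 1.3; stays where it is left (friction about 0.03 N m).
- dimmer_grip (a point): On the axis of the dimmer knob, 64 mm above the desk. Its grip bar (44 long, 13 thick, 43 to 73 mm above the desk) lies along this point's x axis and turns with it, on a 48 mm disc whose top is 45 mm high. White pointer at the -x end; off when it points to the red mark on the black box (100 x 90 x 38 mm, fixed to the desk).
- jack: Blue lever jack, loose, about 0.86 kg. Origin: underside of its base plate, below the centre of the mast; x axis points from the mast to the saddle, z up. Base plate 230 x 90 x 12 mm (from x = -152 to +78 mm). Mast 36 x 36 mm, upright, top 105 mm above the desk. Handle leans back and up over the -x side, in the mid-plane.
- jack_grip (a point): Point in the middle of the jack's mast, 85 mm above the base's underside, 20 mm below the mast's top: a place to take the jack from above across its two side faces (y faces, 36 mm apart). Axes as the jack's.
- saddle_top (a point): Centre of the top face of the jack's saddle (black rubber disc, 32 mm in diameter), 60 mm ahead (+x) of the mast's axis; 36 mm above the desk with the handle up. It rises 100 mm per rad of handle, 50 mm in a full stroke.
- handle_bar (a point): Centre of the orange cross bar at the end of the jack's handle: 22 mm in diameter, 64 mm long, lying along the jack's y axis. It swings on a 150 mm radius about a pivot 5 mm behind (-x) the mast's axis and 78 mm above the base's underside: 0.45 rad above level with the handle up, 0.05 rad below level fully down.
- handle (a joint): Angle (rad) of the jack's handle: 0 = fully up, 0.5 = fully down (stop). A spring and the load push it back up at once when it is not held; pressing it down under load takes about 5 to 10 N at the bar.
- light_lid: Aluminium-framed lid of the light table, 345 x 470 x 18 mm, about 1.4 kg, hinged at its far edge (+x side); origin at the middle of its front edge (robot's side), half-way up its thickness; x axis points to the hinge, 345 mm away. Closed, its underside is 46 mm and its top 64 mm above the desk. It falls shut when not carried.
- lift_point (a point): Centre of the underside of the red lift lug on the lid's front edge; the saddle goes under it, below the yellow dot. Lug 50 mm wide, 12 thick, sticks out 52 mm from the lid edge; this point is 30 mm out, 46 mm above the desk when closed, about 85 mm at full stroke. Its x axis points into the light table, square to the edge. The space below is free; the case front is 45 mm beyond this point.
- jar: Bystander: glass jar with a wooden spatula and a brush in it, 68 mm in diameter, about 155 mm high; origin at the centre of its underside.
- ink: Bystander: ink bottle, 52 mm in diameter, 65 mm high; origin at the centre of its underside.
Mind the look-alikes: they are no part of the job. What is shaped like the part that bears dimmer but orange or pink is not meant.

How it is judged:
By the outcome, as a careful person would: the job done as asked, in the order asked, and still so for the second after the job is handed in, while the arm keeps its last pose, push and grip.
It also fails if it takes over 72 s, if anything falls off the work surface, if the arm or the gripper's body presses on something with over 40 N, if the wrist force passes 120 N, or if a joint passes its speed limit or range.

## Working session

There is one attempt and no reset: what is moved stays moved. The work goes in short steps, Python scripts to look and compute and a tool call to move; the robot and the scene stay as the last step left them, time stands still between calls to the robot, and variables do not carry over. Pictures are saved under pics/ and viewed, and the job is handed in when it is done.

Besides the shell and the picture viewer there is one more tool, called after "Request:" as name([rows], argument=value, ...), one row to a line, values as JSON. servo_tool: Moves the arm, as the interface text tells. Its arguments: {"type":"object","properties":{"claw":{"type":"array"},"offset":{"type":"array"},"roll":{"type":"array"}},"required":["claw","offset","roll"]}

```bash
ls; mkdir -p pics; python3 - <<'E'
from plant import robot, vision
import cv2
print(robot.sense())
for n in ["scene","top","wrist"]:
    c=vision.get_calibration(n); print(n,c)
    im=vision.read_camera(n); cv2.imwrite(f"pics/{n}0.png",im[:,:,::-1])
E
```

```text
pics
{'t': 0.0, 'q': array([-1.22884368e+00,  1.16493083e-01,  1.44225335e+00, -1.36711486e-05,
        1.58403328e+00, -3.78011410e-02]), 'dq': array([7.18662093e-04, 2.87153048e-03, 5.22616328e-04, 2.62588863e-05,
       3.81031828e-04, 2.60058749e-03]), 'joint_efforts': array([ 2.61580317e-05, -7.21266603e+01, -6.22615170e+01,  7.78875360e-02,
        2.36111454e-02, -8.43009093e-05]), 'eef_pos': array([ 0.25014049, -0.62673591,  0.23490779]), 'tool_rot': array([-3.08398010e+00, -5.92716590e-01,  3.03585905e-04]), 'wrist_force': array([0.16384316, 0.69552439, 0.0884959 ]), 'ft_torque': array([-0.01636982,  0.04243593,  0.0050901 ]), 'opening': 0.09292441310773597}
scene {'vfov': 55.02130227685855, 'cx': 276.9615545676586, 'cy': 201.75304231766256, 'dist_coeffs': array([-0.0929049,  0.       ,  0.       ,  0.       ,  0.       ]), 'T': array([[-0.2905909 ,  0.52905251, -0.79728312,  1.52911655],
       [ 0.95652734,  0.18216709, -0.22775119,  0.41846053],
       [ 0.02474641, -0.82880552, -0.55898929,  0.78562273],
       [ 0.        ,  0.        ,  0.        ,  1.        ]])}
top 
[... 234 characters left out ...]
        3.43148100e-01],
       [-9.99996557e-01,  4.92710642e-04, -2.57743365e-03,
         1.20480337e-01],
       [ 2.52154616e-03, -9.14901000e-02, -9.95802793e-01,
         1.98834586e+00],
       [ 0.00000000e+00,  0.00000000e+00,  0.00000000e+00,
         1.00000000e+00]])}
wrist {'vfov': 71.69522858024426, 'cx': 277.4869804859873, 'cy': 207.1659547107488, 'dist_coeffs': array([0.01555897, 0.        , 0.        , 0.        , 0.        ]), 'T': array([[ 0.36971417, -0.8960434 , -0.24580003,  0.31911091],
       [-0.92914326, -0.35712703, -0.09567172, -0.60071309],
       [-0.00205582,  0.26375464, -0.96458761,  0.38471912],
       [ 0.        ,  0.        ,  0.        ,  1.        ]])}
```

View pics/top0.png

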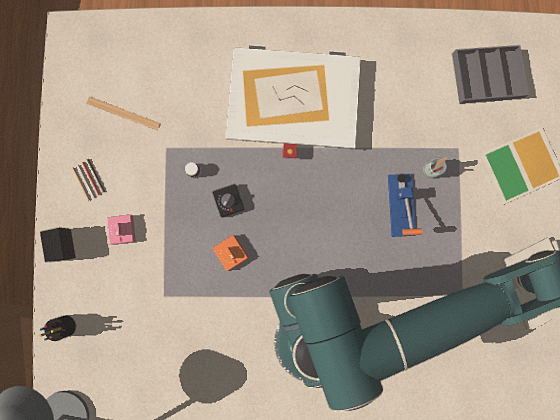

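View pics/scene0.png

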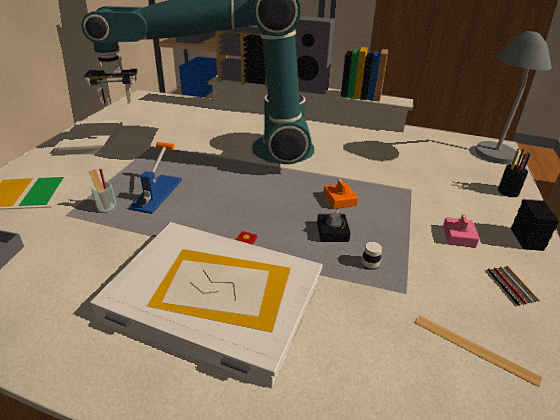

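View pics/wrist0.png

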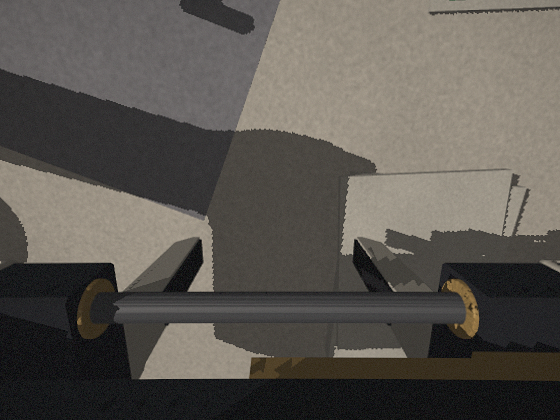

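```bash
cat > h.py <<'E'
import numpy as np, cv2
from plant import robot, vision
def K(c,H=420):
    f=H/2/np.tan(np.radians(c["vfov"])/2)
    return np.array([[f,0,c["cx"]],[0,f,c["cy"]],[0,0,1.]])
def ray(c,px):
    p=cv2.undistortPoints(np.array(px,float).reshape(-1,1,2),K(c),c["dist_coeffs"]).reshape(-1,2)
    d=np.c_[p,np.ones(len(p))]@c["T"][:3,:3].T
    return c["T"][:3,3],d
def cast(c,px,z):
    o,d=ray(c,px); return o+d*((z-o[2])/d[:,2])[:,None]
def proj(c,P):
    Ti=np.linalg.inv(c["T"]); 
    return cv2.projectPoints(np.array(P,float).reshape(-1,3),cv2.Rodrigues(Ti[:3,:3])[0],Ti[:3,3],K(c),c["dist_coeffs"])[0].reshape(-1,2)
def shot(n,fn):
    c=vision.get_calibration(n); im=vision.read_camera(n)
    cv2.imwrite("pics/"+fn+".png",im[:,:,::-1]); np.save("pics/"+fn+".npy",{"c":c,"im":im},allow_pickle=True)
    return c,im
def st():
    s=robot.sense(); print("t %.2f"%s["t"],"p",np.round(s["eef_pos"],4),"rv",np.round(s["tool_rot"],3),"F",np.round(s["wrist_force"],1),"op %.4f"%s["opening"],"q",np.round(s["q"],2)); return s
E
python3 - <<'E'
from h import *
top=cv2.imread("pics/top0.png"); sc=cv2.imread("pics/scene0.png")
ct=vision.get_calibration("top"); cs=vision.get_calibration("scene")
a=cv2.resize(top[130:270,180:320],None,fx=4,fy=4,interpolation=cv2.INTER_CUBIC)
b=cv2.resize(top[150:260,370:480],None,fx=5,fy=5,interpolation=cv2.INTER_CUBIC)
c=cv2.resize(sc[130:260,70:200],None,fx=4,fy=4,interpolation=cv2.INTER_CUBIC)
d=cv2.resize(sc[170:290,220:400],None,fx=4,fy=4,interpolation=cv2.INTER_CUBIC)
for n,i in zip("abcd",[a,b,c,d]): cv2.imwrite(f"pics/z{n}.png",i)
E
```

```text
(no output)
```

View pics/za.png

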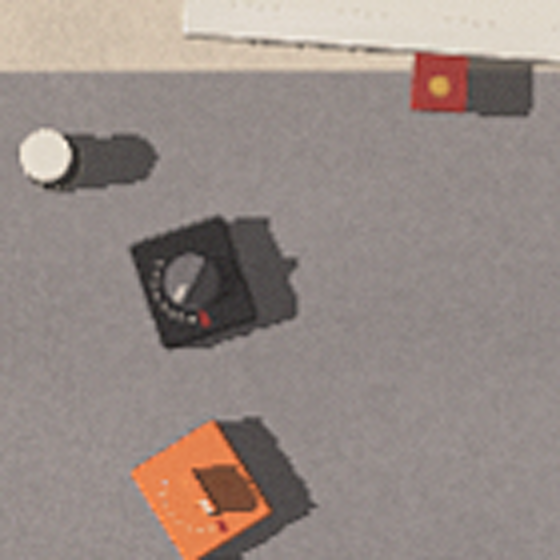

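View pics/zb.png

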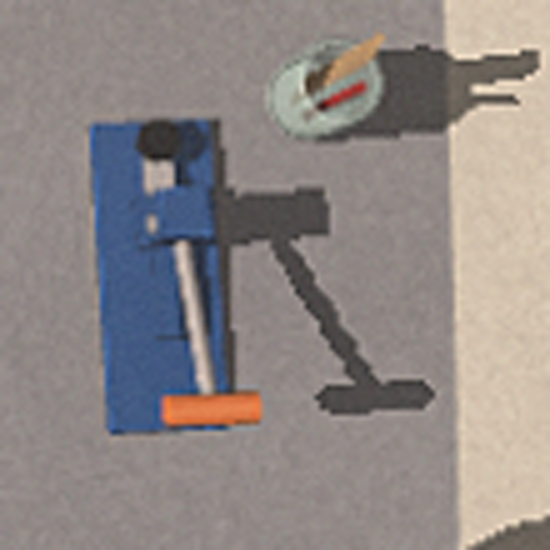

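View pics/zc.png

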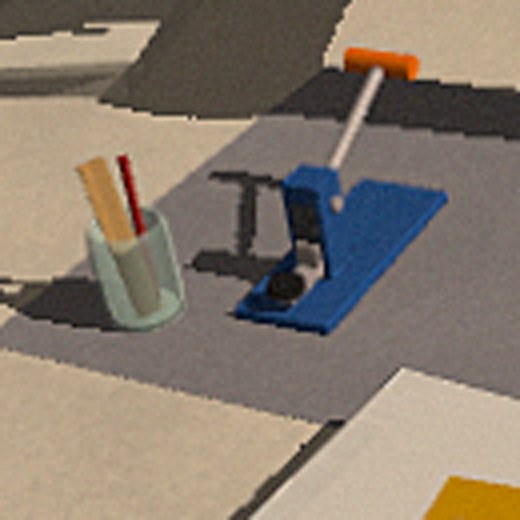

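View pics/zd.png

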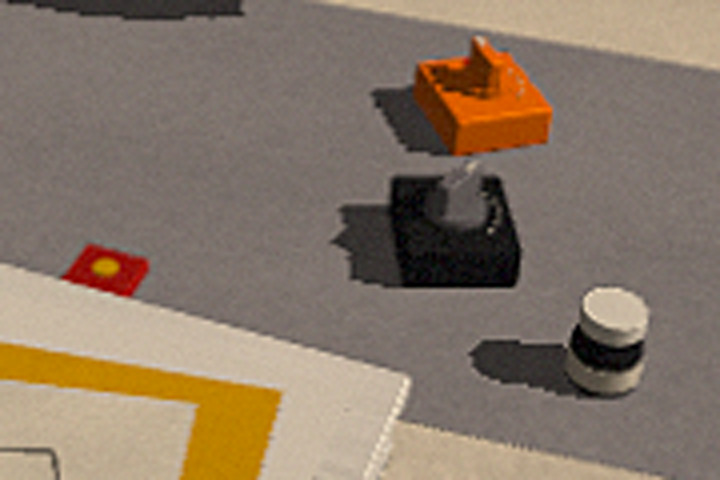

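```bash
python3 - <<'E'
from h import *
ct=vision.get_calibration("top"); cs=vision.get_calibration("scene")
A=lambda u,v:(180+u/4-.375,130+v/4-.375)
B=lambda u,v:(370+u/5-.4,150+v/5-.4)
C=lambda u,v:(70+u/4-.375,130+v/4-.375)
D=lambda u,v:(220+u/4-.375,170+v/4-.375)
def pr(n,c,p,z): print(n,np.round(cast(c,[p],z)[0],4))
pr("knob pointer top",ct,A(181,292),.073);pr("knob other",ct,A(207,260),.073);pr("redmark",ct,A(205,319),.038)
for p in [(131,245),(219,217),(258,322),(169,349)]: pr("box top",ct,A(*p),.038)
pr("dot top",ct,A(440,86),.058); pr("dot scene",cs,D(105,267),.058)
for p in [(184,37),(559,60)]: pr("lid edge",ct,A(*p),.064)
for p in [(90,124),(218,120),(229,430),(108,434)]: pr("plate",ct,B(*p),.012)
pr("saddle",ct,B(158,139),.036)
pr("saddle s",cs,C(285,287),.036)
pr("barend",ct,B(163,409),.143);pr("barend",ct,B(262,407),.143)
pr("barend s",cs,C(346,60),.143);pr("barend s",cs,C(417,66),.143)
for p in [(160,190),(212,188),(212,240),(160,242)]: pr("masttop",ct,B(*p),.105)
pr("jar base s",cs,C(150,315),.0); pr("ink",ct,A(46,155),.065)
for p in [(242,313),(325,333),(447,193)]: pr("plate s",cs,C(*p),.012)
pr("orange",ct,A(228,488),.073)
E
```

```text
knob pointer top [0.5022 0.3182 0.073 ]
knob other [0.5307 0.2953 0.073 ]
redmark [0.4807 0.2999 0.038 ]
box top [0.5478 0.3676 0.038 ]
box top [0.5732 0.2879 0.038 ]
box top [0.478 0.252 0.038]
box top [0.4536 0.3322 0.038 ]
dot top [0.6896 0.0879 0.058 ]
dot scene [0.6896 0.0894 0.058 ]
lid edge [0.7337 0.3188 0.064 ]
lid edge [ 0.7124 -0.0192  0.064 ]
plate [ 0.6115 -0.2748  0.012 ]
plate [ 0.6147 -0.3709  0.012 ]
plate [ 0.3854 -0.374   0.012 ]
plate [ 0.3829 -0.284   0.012 ]
saddle [ 0.5973 -0.32    0.036 ]
saddle s [ 0.6049 -0.3148  0.036 ]
barend [ 0.3972 -0.2955  0.143 ]
barend [ 0.3982 -0.3646  0.143 ]
barend s [ 0.4026 -0.3615  0.143 ]
barend s [ 0.3927 -0.2948  0.143 ]
masttop [ 0.5522 -0.305   0.105 ]
masttop [ 0.5536 -0.3422  0.105 ]
masttop [ 0.5168 -0.3414  0.105 ]
masttop [ 0.5154 -0.3042  0.105 ]
jar base s [ 0.6351 -0.436   0.    ]
ink [0.6263 0.4418 0.065 ]
plate s [ 0.6208 -0.351   0.012 ]
plate s [ 0.6231 -0.2696  0.012 ]
plate s [ 0.3894 -0.2818  0.012 ]
orange [0.3291 0.2754 0.073 ]
```

Request:
servo_tool([
  [0,0,0],
  [0,0,0],
  [0,0,0],
  [0.035,-0.038,0],
  [0.035,-0.038,0],
  [0.035,-0.038,0],
  [0.035,-0.038,0],
  [0.035,-0.038,0],
  [0.035,-0.038,0],
  [0.035,-0.038,0],
  [0.035,-0.038,0],
  [0,0,0],
], claw=[0.093,0.093,0.093,0.093,0.093,0.093,0.093,0.093,0.093,0.093,0.093,0.093], roll=[0.1266,0.1266,0.1266,0,0,0,0,0,0,0,0,0])

```text
t: 1.65
eef_pos: [0.5319, -0.3205, 0.2353]
tool_rot: [-3.141, -0.005, 0.0]
wrist_force: [-1.1, -0.5, 0.4]
opening: 0.0929
```

```bash
python3 - <<'E'
from h import *
st(); shot("wrist","w1")
E
```

```text
t 1.65 p [ 0.5319 -0.3205  0.2353] rv [-3.141 -0.005  0.   ] F [-1.1 -0.5  0.4] op 0.0929 q [-0.58 -0.    1.56  0.    1.58  0.98]
```

View pics/w1.png

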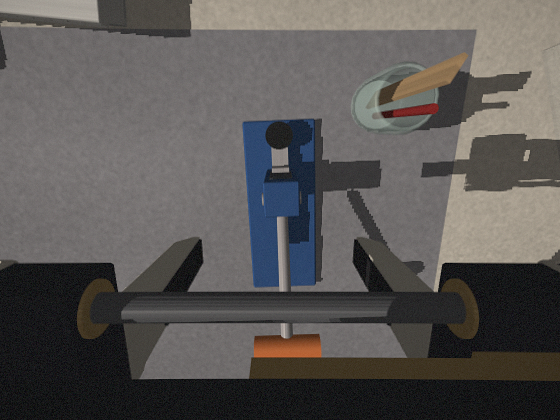

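```bash
python3 - <<'E'
from h import *
d=np.load("pics/w1.npy",allow_pickle=True).item(); c,im=d["c"],d["im"]
hsv=cv2.cvtColor(im,cv2.COLOR_RGB2HSV)
cv2.imwrite("pics/zw1.png",cv2.resize(im[100:300,220:340,::-1],None,fx=4,fy=3,interpolation=cv2.INTER_CUBIC)[:600])
def pr(n,p,z): print(n,np.round(cast(c,[p],z)[0],4))
blue=((hsv[...,0]>100)&(hsv[...,0]<125)&(hsv[...,1]>110)&(hsv[...,2]>60)).astype(np.uint8)
blue[:, :220]=0
# left and right edges of the plate per row
L=[];R=[]
for v in list(range(130,175,3))+list(range(225,280,3)):
    xs=np.where(blue[v])[0]
    if len(xs)>20: L.append((xs.min()-.5,v)); R.append((xs.max()+.5,v))
for n,E in(("L",L),("R",R)):
    P=cast(c,E,.012); k=np.polyfit(P[:,0],P[:,1],1); print(n,np.arctan(k[0]),np.polyval(k,[.39,.53,.61]), np.std(np.polyval(k,P[:,0])-P[:,1]))
dark=(hsv[115:155,260:300,2]<45).astype(np.uint8)
cn,_=cv2.findContours(dark,0,1); cn=max(cn,key=cv2.contourArea); (x,y),r=cv2.minEnclosingCircle(cn); print(x+260,y+115,r); pr("saddle",(x+260,y+115),.036)
for v in (122,119,287,284):pass
for p in [(244,122),(314,119),(255,287),(316,284)]: pr("plate",p,.012)
for p in [(264,181),(298,181),(300,216),(264,216)]: pr("mast",p,.105)
E
```

```text
L 0.04254450462854653 [-0.28643747 -0.28047764 -0.27707203] 0.0003773866016552848
R 0.07012998725182237 [-0.37513036 -0.36529603 -0.35967642] 0.00928942844639352
279.0 135.0 13.601571083068848
saddle [ 0.5975 -0.3225  0.036 ]
plate [ 0.6123 -0.2794  0.012 ]
plate [ 0.616  -0.3654  0.012 ]
plate [ 0.3847 -0.2888  0.012 ]
plate [ 0.3899 -0.3763  0.012 ]
mast [ 0.5557 -0.3078  0.105 ]
mast [ 0.5558 -0.3409  0.105 ]
mast [ 0.5201 -0.3437  0.105 ]
mast [ 0.52   -0.3074  0.105 ]
```

View pics/zw1.png

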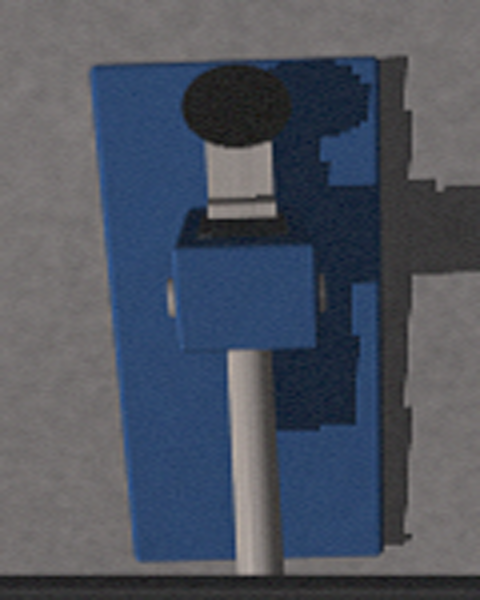

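Request:
servo_tool([
  [0.011,-0.051,0],
  [0.011,-0.051,0],
  [0.011,-0.051,0],
  [0.011,-0.051,0],
  [0.011,-0.051,0],
  [0.011,-0.051,0],
  [0.011,-0.051,0],
  [0.011,-0.051,0],
  [0,0,0],
], claw=[0.093,0.093,0.093,0.093,0.093,0.093,0.093,0.093,0.093], roll=[0,0,0,0,0,0,0,0,0])

```text
t: 2.82
eef_pos: [0.6184, 0.0867, 0.2352]
tool_rot: [-3.141, -0.003, 0.001]
wrist_force: [-1.1, -1.2, -0.3]
opening: 0.0933
```

```bash
python3 - <<'E'
from h import *
st(); shot("wrist","w2")
E
```

```text
t 2.83 p [0.6184 0.0867 0.2352] rv [-3.141e+00 -3.000e-03  1.000e-03] F [-1.1 -1.2 -0.3] op 0.0933 q [0.1  0.01 1.56 0.   1.58 1.67]
```

View pics/w2.png

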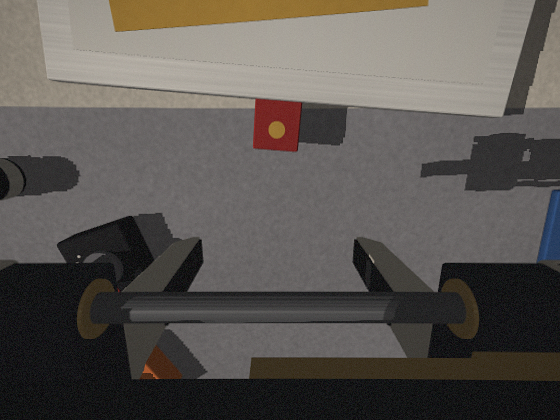

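```bash
python3 - <<'E'
from h import *
d=np.load("pics/w2.npy",allow_pickle=True).item(); c,im=d["c"],d["im"]
hsv=cv2.cvtColor(im,cv2.COLOR_RGB2HSV)
red=((hsv[...,1]>150)&((hsv[...,0]<8)|(hsv[...,0]>172)))[80:170,230:320].astype(np.uint8)
cn,_=cv2.findContours(red,0,1); cn=max(cn,key=cv2.contourArea); R=cv2.minAreaRect(cn); print(R); b=cv2.boxPoints(R)+[230,80]; print(np.round(cast(c,b,.058),4))
dot=((hsv[...,1]>120)&(hsv[...,0]>15)&(hsv[...,0]<30))[115:145,262:292]
y,x=np.nonzero(dot); print(x.mean()+262,y.mean()+115); print(cast(c,[(x.mean()+262,y.mean()+115)],.058))
# lid edge: bright to dark going down
E=[]
for u in list(range(70,245,8))+list(range(350,495,8)):
    g=im[60:130,u].astype(int).sum(1); k=int(np.argmax(-(g[2:]-g[:-2]))); E.append((u,61+k+0.0))
P=cast(c,E,.064)
k=np.polyfit(P[:,1],P[:,0],1); r=P[:,0]-np.polyval(k,P[:,1]); ok=abs(r)<.003; k=np.polyfit(P[ok,1],P[ok,0],1); print(ok.sum(),len(ok),"yaw",-np.arctan(k[0]),"edge x at y=.088",np.polyval(k,.088), np.round(r,4))
E
```

```text
((46.449920654296875, 44.87599182128906), (46.092742919921875, 48.96357345581055), 4.573921203613281)
[[0.6711 0.1149 0.058 ]
 [0.7216 0.1096 0.058 ]
 [0.718  0.0611 0.058 ]
 [0.6672 0.0642 0.058 ]]
276.36915887850466 129.45794392523365
[[0.69030105 0.08753555 0.058     ]]
41 41 yaw -0.07736421957075029 edge x at y=.088 0.7210894769874033 [-0.0004  0.0003  0.     -0.0002 -0.0005  0.0002 -0.0001 -0.0003  0.0004
  0.0001 -0.0002  0.0005  0.0002 -0.0001 -0.0004  0.0003  0.     -0.0003
  0.0004  0.0001 -0.0002  0.0004 -0.0002  0.0004  0.0001 -0.0003  0.0003
 -0.     -0.0004  0.0002 -0.0001 -0.0005  0.0001 -0.0003  0.0003 -0.
 -0.0004  0.0002 -0.0002  0.0004  0.    ]
```

Request:
servo_tool([
  [-0.026,-0.055,0],
  [-0.026,-0.055,0],
  [-0.026,-0.055,0],
  [-0.026,-0.055,0],
  [0,0,0],
], claw=[0.05,0.05,0.05,0.05,0.05], roll=[0,0,0,0,0])

```text
t: 3.5
eef_pos: [0.5132, 0.3062, 0.2357]
tool_rot: [-3.141, -0.004, -0.0]
wrist_force: [0.5, -0.7, -0.1]
opening: 0.0513
```

```bash
python3 - <<'E'
from h import *
st(); c,im=shot("wrist","w3")
cv2.imwrite("pics/zw3.png",cv2.resize(im[130:290,190:370,::-1],None,fx=4,fy=3.7,interpolation=cv2.INTER_CUBIC)[:600])
E
```

```text
t 3.50 p [0.5132 0.3062 0.2357] rv [-3.141 -0.004 -0.   ] F [ 0.5 -0.7 -0.1] op 0.0513 q [ 0.5  -0.05  1.61  0.    1.58  2.06]
```

View pics/w3.png

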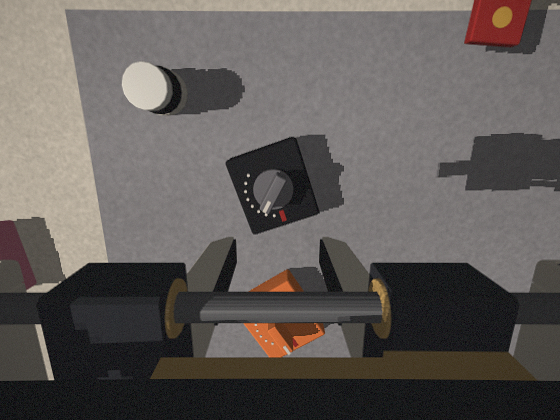

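View pics/zw3.png

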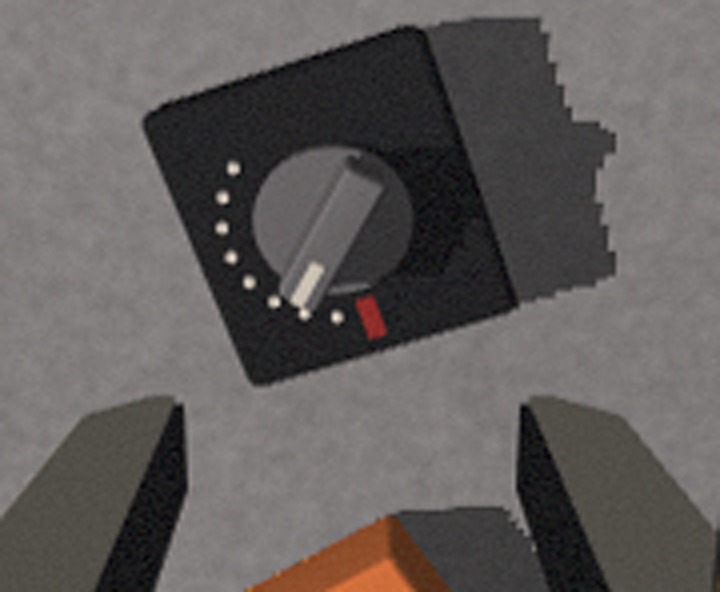

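```bash
python3 - <<'E'
from h import *
d=np.load("pics/w3.npy",allow_pickle=True).item(); c,im=d["c"],d["im"]
Z=lambda x,y:(190+(x+.5)/4-.5,130+(y+.5)/3.7-.5)
W=lambda p,z: cast(c,[Z(*p)],z)[0]
a=W((366,177),.073); b=W((300,306),.073); print("far,ptr",a.round(4),b.round(4),"mid",((a+b)/2).round(4),"len",np.linalg.norm(a-b),"ptr ang",np.arctan2(*(b-a)[1::-1])%6.2832)
print("disc",W((333,219),.045).round(4))
m=W((371,317),.038); 
cs=np.array([W(p,.038) for p in [(146,117),(420,28),(518,305),(257,384)]]); print(cs.round(4), cs.mean(0).round(4))
for i,j in((0,3),(1,2)): print("edge",np.arctan2(*(cs[j]-cs[i])[1::-1])%6.2832)
ctr=W((333,219),.045); print("mark ang",np.arctan2(*(m-ctr)[1::-1])%6.2832)
# dots
for p in [(234,168),(222,198),(221,228),(231,258),(249,283),(274,302),(304,315),(337,317)]:
    q=W(p,.038); print(round(np.arctan2(*(q-ctr)[1::-1])%6.2832,3),end=" ")
# white marker
hsv=cv2.cvtColor(im,cv2.COLOR_RGB2HSV)
E
```

```text
far,ptr [0.5351 0.3018 0.073 ] [0.4957 0.3201 0.073 ] mid [0.5154 0.311  0.073 ] len 0.04345525570423199 ptr ang 2.7067595924389716
disc [0.5167 0.3113 0.045 ]
[[0.5485 0.3668 0.038 ]
 [0.5764 0.286  0.038 ]
 [0.4859 0.2539 0.038 ]
 [0.4575 0.3357 0.038 ]] [0.5171 0.3106 0.038 ]
edge 3.470575102111128
edge 3.481494523512739
mark ang 3.461466158099346
1.094 1.409 1.702 2.007 2.298 2.586 2.879 3.171
```

Request:
servo_tool([
  [0.0026,-0.0048,0],
  [0,0,0],
  [0,0,0],
  [0,0,0.04],
  [0,0,0.04],
  [0,0,0.04],
  [0,0,0.03],
  [0,0,0.01],
  [0,0,0],
], claw=[0.05,0.05,0.05,0.05,0.05,0.05,0.05,0.05,0.05], roll=[0,0.145,0.145,0.145,0,0,0,0,0])

```text
t: 4.68
eef_pos: [0.5175, 0.3091, 0.0759]
tool_rot: [3.067, -0.68, -0.0]
wrist_force: [-0.7, -0.0, 0.0]
opening: 0.0502
```

```bash
python3 - <<'E'
from h import *
st(); c,im=shot("wrist","w4")
E
```

```text
t 4.67 p [0.5175 0.3091 0.0759] rv [ 3.067 -0.68  -0.   ] F [-0.7 -0.   0. ] op 0.0502 q [ 0.5   0.05  1.78 -0.    1.32  2.5 ]
```

View pics/w4.png

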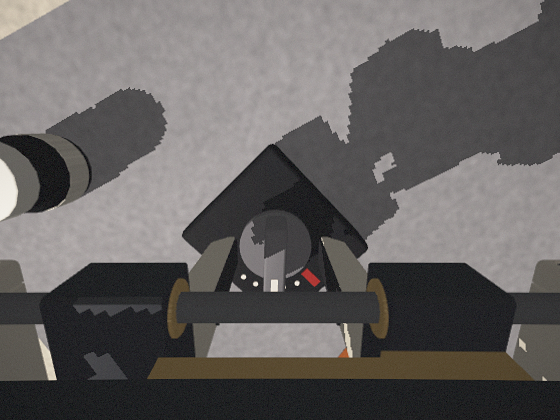

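Request:
servo_tool([
  [-0.002,-0.001,0.009],
  [0,0,0],
  [0,0,0],
  [0,0,0],
  [0,0,0],
  [0,0,0],
], claw=[0.05,0.0,0.0,0.0,0.0,0.0], roll=[0,0,0,0,0,0])

```text
t: 5.48
eef_pos: [0.5155, 0.3118, 0.0668]
tool_rot: [-3.067, 0.678, -0.0]
wrist_force: [-0.6, 1.7, 0.7]
opening: 0.0127
```

Request:
servo_tool([
  [0,0,0],
  [0,0,0],
  [0,0,0],
  [0,0,0],
  [0,0,0],
  [0,0,0],
  [0,0,0],
  [0,0,0],
], claw=[0.0,0.0,0.0,0.0,0.0,0.0,0.0,0.0], roll=[-0.1,-0.1,-0.1,-0.1,-0.1,-0.1,-0.1,0])

```text
t: 6.48
eef_pos: [0.5155, 0.3121, 0.0668]
tool_rot: [-3.113, -0.415, -0.001]
wrist_force: [0.7, 5.7, -0.6]
opening: 0.0125
```

```bash
python3 - <<'E'
from h import *
s=st(); print(s["ft_torque"])
E
```

```text
t 6.47 p [0.5155 0.3121 0.0668] rv [-3.113e+00 -4.150e-01 -1.000e-03] F [ 0.7  5.7 -0.6] op 0.0125 q [0.5  0.06 1.79 0.   1.3  1.81]
[ 1.00836379 -0.1433505   0.05428155]
```

Request:
servo_tool([
  [0,0,0],
  [0,0,0],
  [0,0,0],
], claw=[0.0,0.0,0.0], roll=[-0.04,-0.04,0])

```text
t: 6.85
eef_pos: [0.5155, 0.3121, 0.0668]
tool_rot: [-3.094, -0.537, -0.001]
wrist_force: [0.9, 5.5, 0.2]
opening: 0.0127
```

```bash
python3 - <<'E'
from h import *
s=st(); print(s["ft_torque"])
E
```

```text
t 6.85 p [0.5155 0.3121 0.0668] rv [-3.094e+00 -5.370e-01 -1.000e-03] F [0.9 5.5 0.2] op 0.0127 q [0.5  0.06 1.79 0.   1.3  1.73]
[ 0.96505495 -0.15869594 -0.05395178]
```

Request:
servo_tool([
  [0,0,0],
  [0,0,0],
  [0,0,0],
], claw=[0.0,0.0,0.0], roll=[-0.03,-0.03,0])

```text
t: 7.22
eef_pos: [0.5156, 0.3121, 0.0669]
tool_rot: [-3.077, -0.628, -0.001]
wrist_force: [1.3, 5.7, -0.7]
opening: 0.0131
```

```bash
python3 - <<'E'
from h import *
s=st(); print(s["ft_torque"])
E
```

```text
t 7.22 p [0.5156 0.3121 0.0669] rv [-3.077e+00 -6.280e-01 -1.000e-03] F [ 1.3  5.7 -0.7] op 0.0131 q [0.5  0.06 1.79 0.   1.3  1.67]
[ 0.99546791 -0.18832094 -0.545722  ]
```

Request:
servo_tool([
  [0,0,0],
  [0,0,0],
  [0,0,0],
  [0,0,-0.04],
  [0,0,-0.04],
  [0,0,-0.04],
  [0,0,-0.04],
], claw=[0.05,0.05,0.05,0.05,0.05,0.05,0.05], roll=[0,0,0,0,0,0,0])

```text
t: 8.1
eef_pos: [0.5153, 0.3115, 0.228]
tool_rot: [3.077, 0.631, -0.0]
wrist_force: [-0.1, -1.3, -0.5]
opening: 0.0499
```

```bash
python3 - <<'E'
from h import *
st(); c,im=shot("wrist","w5")
cv2.imwrite("pics/zw5.png",cv2.resize(im[130:290,190:370,::-1],None,fx=4,fy=3.7,interpolation=cv2.INTER_CUBIC)[:600])
E
```

```text
t 8.10 p [0.5153 0.3115 0.228 ] rv [ 3.077  0.631 -0.   ] F [-0.1 -1.3 -0.5] op 0.0499 q [ 0.5  -0.04  1.61 -0.    1.57  1.67]
```

View pics/zw5.png

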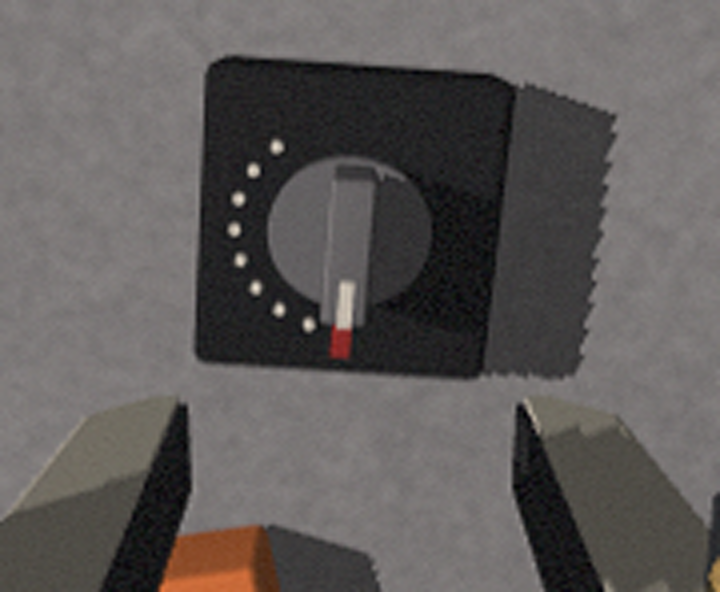

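Request:
servo_tool([
  [0,0,-0.01],
  [0,0,0],
  [0,0,0],
  [0,0.049,0],
  [0,0.049,0],
  [0,0.049,0],
  [0,0.049,0],
  [0,0.049,0],
  [0,0.049,0],
  [0,0.049,0],
  [0,0.049,0],
  [0,0.049,0],
], claw=[0.05,0.05,0.05,0.093,0.093,0.093,0.093,0.093,0.093,0.093,0.093,0.093], roll=[0.12,0.12,0.12,0,0,0,0,0,0,0,0,0])

```text
t: 9.65
eef_pos: [0.535, -0.1306, 0.2366]
tool_rot: [3.141, 0.07, 0.0]
wrist_force: [0.8, 0.8, 0.7]
opening: 0.0929
```

Request:
servo_tool([
  [0,0.049,0],
  [0,0.049,0],
  [0,0.049,0],
  [-0.005,0.049,0],
  [0,0,0],
], claw=[0.093,0.093,0.093,0.093,0.093], roll=[0,0,0,0,0])

```text
t: 10.28
eef_pos: [0.5384, -0.3277, 0.2357]
tool_rot: [-3.141, -0.065, 0.002]
wrist_force: [1.0, 0.5, -0.7]
opening: 0.0927
```

```bash
python3 - <<'E'
from h import *
st(); c,im=shot("wrist","w6")
E
```

```text
t 10.28 p [ 0.5384 -0.3277  0.2357] rv [-3.141e+00 -6.500e-02  2.000e-03] F [ 1.   0.5 -0.7] op 0.0927 q [-0.59  0.02  1.54 -0.    1.58  0.94]
```

View pics/w6.png

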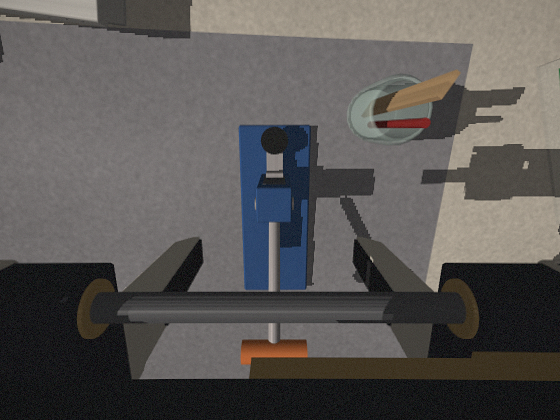

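```bash
python3 - <<'E'
from h import *
d=np.load("pics/w6.npy",allow_pickle=True).item(); c=d["c"]
for p,z in [((390,108),.1),((390,108),.05),((370,118),.0),((405,95),.11),((457,75),.155),((450,95),.155)]: print(p,z,cast(c,[p],z)[0].round(3))
ct=vision.get_calibration("top")
for u,v,z in [(325,88,.1),(320,95,.0),(380,40,.155)]: print(cast(ct,[(370+u/5,150+v/5)],z)[0].round(3))
for p in [(240,126),(310,125),(245,290),(307,289)]: print("plate",cast(c,[p],.012)[0].round(4))
print("sad",cast(c,[(274,140)],.036)[0].round(4)); print("mast",cast(c,[(274,203.5)],.105)[0].round(4))
E
```

```text
(390, 108) 0.1 [ 0.634 -0.429  0.1  ]
(390, 108) 0.05 [ 0.637 -0.447  0.05 ]
(370, 118) 0.0 [ 0.628 -0.441  0.   ]
(405, 95) 0.11 [ 0.644 -0.437  0.11 ]
(457, 75) 0.155 [ 0.654 -0.454  0.155]
(450, 95) 0.155 [ 0.64  -0.451  0.155]
[ 0.624 -0.429  0.1  ]
[ 0.634 -0.454 -0.   ]
[ 0.65  -0.453  0.155]
plate [ 0.612  -0.2787  0.012 ]
plate [ 0.6167 -0.3651  0.012 ]
plate [ 0.3841 -0.2874  0.012 ]
plate [ 0.3894 -0.3767  0.012 ]
sad [ 0.5979 -0.3216  0.036 ]
mast [ 0.5392 -0.3247  0.105 ]
```

Request:
servo_tool([
  [0,-0.003,0.04],
  [0,0,0.04],
  [0,0,0.04],
  [0,0,0.03],
  [0,0,0],
  [0,0,0],
  [0,0,0],
  [0,0,0],
  [0,0,0],
  [0,0,0],
  [0,0,0],
], claw=[0.093,0.093,0.093,0.093,0.093,0.0,0.0,0.0,0.0,0.0,0.0], roll=[0,0,0,0,0,0,0,0,0,0,0])

```text
t: 11.7
eef_pos: [0.539, -0.3221, 0.0867]
tool_rot: [3.14, 0.071, 0.0]
wrist_force: [0.4, -2.1, -2.4]
opening: 0.0375
```

```bash
python3 - <<'E'
from h import *
s=st(); print(s["ft_torque"]);c,im=shot("wrist","w7"); shot("scene","s7")
E
```

```text
t 11.70 p [ 0.539  -0.3221  0.0867] rv [3.14  0.071 0.   ] F [ 0.4 -2.1 -2.4] op 0.0375 q [-0.58  0.09  1.71 -0.    1.34  0.95]
[-0.5127205  -0.09565685  0.01435757]
```

View pics/w7.png

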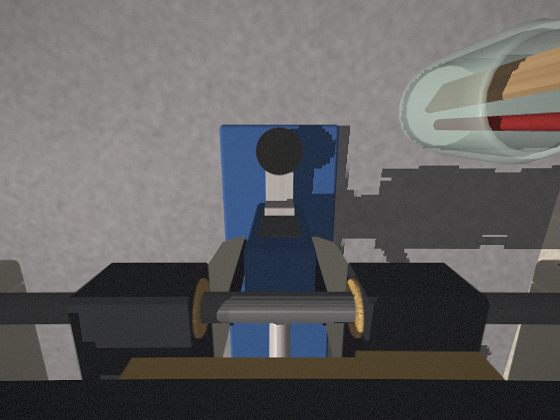

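Request:
servo_tool([
  [0,0,-0.002],
  [0,0,-0.002],
  [0,0,0],
], claw=[0.0,0.0,0.0], roll=[0,0,0])

```text
t: 12.18
eef_pos: [0.5389, -0.3218, 0.0904]
tool_rot: [-3.14, -0.071, 0.001]
wrist_force: [-0.8, -0.0, -8.7]
opening: 0.0357
```

```bash
python3 - <<'E'
from h import *
s=st(); print(s["ft_torque"]);c,im=shot("wrist","w8"); shot("scene","s8")
for p in ["w7","w8"]:
    d=np.load(f"pics/{p}.npy",allow_pickle=True).item(); c,im=d["c"],d["im"]
    m=(im[120:185,245:310].max(2)<50).astype(np.uint8); cn,_=cv2.findContours(m,0,1); cn=max(cn,key=cv2.contourArea); (x,y),r=cv2.minEnclosingCircle(cn); M=cv2.moments(cn)
    print((x+245,y+120,r),(M["m10"]/M["m00"]+245,M["m01"]/M["m00"]+120), cast(c,[(x+245,y+120)],.036+.004*(p=="w8"))[0].round(4))
a=cv2.imread("pics/s7.png")[130:240,60:200]; b=cv2.imread("pics/s8.png")[130:240,60:200]
cv2.imwrite("pics/s78.png",cv2.resize(np.hstack([a,b]),None,fx=2.8,fy=2.8,interpolation=cv2.INTER_CUBIC))
E
```

```text
t 12.18 p [ 0.5389 -0.3218  0.0904] rv [-3.14e+00 -7.10e-02  1.00e-03] F [-0.8 -0.  -8.7] op 0.0357 q [-0.58  0.09  1.71  0.    1.34  0.95]
[ 0.04398477 -0.28896306 -0.0195685 ]
(279.2505683898926, 150.77437591552734, 23.39080238342285) (279.11521873074554, 150.75200246457177) [ 0.5979 -0.3215  0.036 ]
(277.3646926879883, 150.69661712646484, 23.401119232177734) (277.2660315509117, 150.56279450932186) [ 0.5977 -0.3198  0.04  ]
```

View pics/s78.png

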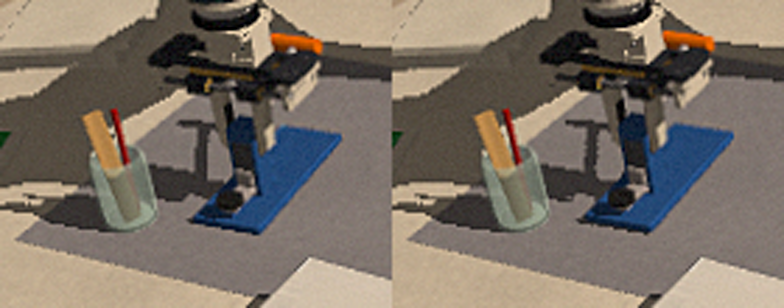

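Request:
servo_tool([
  [0,0,0],
  [0,0,0],
  [0,-0.015,0],
  [-0.002,-0.03,0],
  [-0.002,-0.03,0],
  [-0.002,-0.03,0],
  [-0.002,-0.03,0],
  [-0.002,-0.03,0],
  [-0.002,-0.03,0],
  [-0.002,-0.03,0],
  [-0.002,-0.03,0],
  [-0.002,-0.03,0],
], claw=[0.0,0.0,0.0,0.0,0.0,0.0,0.0,0.0,0.0,0.0,0.0,0.0], roll=[0.061,0.061,0,0,0,0,0,0,0,0,0,0])

```text
t: 13.78
eef_pos: [0.5426, -0.0348, 0.0907]
tool_rot: [-3.139, 0.118, -0.0]
wrist_force: [0.1, -0.1, -8.7]
opening: 0.0358
```

Request:
servo_tool([
  [-0.002,-0.03,0],
  [0,-0.03,0],
  [0,-0.03,0],
  [0,-0.03,0],
  [0,-0.0156,0],
  [0,0,0],
], claw=[0.0,0.0,0.0,0.0,0.0,0.0], roll=[0,0,0,0,0,0])

```text
t: 14.52
eef_pos: [0.5511, 0.0999, 0.0906]
tool_rot: [3.139, -0.117, -0.0]
wrist_force: [0.4, 0.2, -9.5]
opening: 0.036
```

```bash
python3 - <<'E'
from h import *
s=st(); print(s["ft_torque"]);c,im=shot("wrist","w9")
E
```

```text
t 14.53 p [0.5511 0.0999 0.0906] rv [ 3.139 -0.117 -0.   ] F [ 0.4  0.2 -9.5] op 0.0360 q [ 0.13 -0.06  1.86 -0.    1.34  1.78]
[ 0.05633815 -0.29969734 -0.02634487]
```

View pics/w9.png

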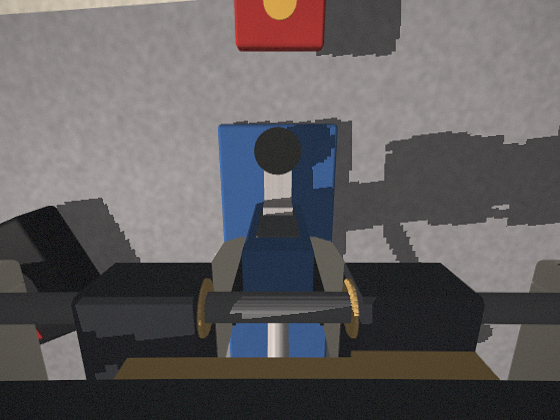

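```bash
python3 - <<'E'
from h import *
d=np.load("pics/w9.npy",allow_pickle=True).item(); c,im=d["c"],d["im"]; s=robot.sense()
hsv=cv2.cvtColor(im,cv2.COLOR_RGB2HSV)
m=(im[120:185,245:310].max(2)<50).astype(np.uint8); cn,_=cv2.findContours(m,0,1); cn=max(cn,key=cv2.contourArea); (x,y),r=cv2.minEnclosingCircle(cn)
S=cast(c,[(x+245,y+120)],.04)[0]; print("saddle",(x+245,y+120,r),S.round(4))
red=((hsv[...,1]>150)&((hsv[...,0]<8)|(hsv[...,0]>172)))[:80,200:360]
L=[];R=[];B=[]
for v in range(5,40,5):
    xs=np.where(red[v])[0]; L.append((xs.min()-.5+200,v)); R.append((xs.max()+.5+200,v))
PL,PR=cast(c,L,.058),cast(c,R,.058)
M=(PL+PR)/2; print("lug mid",M.round(4)[[0,-1]],"width",np.linalg.norm(PL-PR,axis=1).mean())
k=np.polyfit(M[:,0],M[:,1],1); print("lug yaw from sides",np.arctan(k[0]),"lat at .690",np.polyval(k,.69))
for u in (250,280,310):
    ys=np.where(red[:,u-200])[0]; print("front",ys.max(), cast(c,[(u,ys.max()+.5)],.046)[0].round(4),cast(c,[(u,ys.max()+.5)],.058)[0].round(4))
print("tool yaw",2*np.arctan2(s["tool_rot"][1],s["tool_rot"][0]))
E
```

```text
saddle (277.5057373046875, 150.19980812072754, 23.241233825683594) [0.6102 0.0948 0.04  ]
lug mid [[0.6885 0.0877 0.058 ]
 [0.6742 0.0888 0.058 ]] width 0.04907047851137932
lug yaw from sides -0.0779705253485535 lat at .690 0.08762458600641138
front 50 [0.6706 0.1068 0.046 ] [0.6678 0.106  0.058 ]
front 50 [0.6693 0.0888 0.046 ] [0.6665 0.0891 0.058 ]
front 50 [0.6679 0.0708 0.046 ] [0.6652 0.0722 0.058 ]
tool yaw -0.07556390312137748
```

Request:
servo_tool([
  [0.01,0.001,0],
  [0.014,0,0],
  [0.014,0,0],
  [0.014,0,0],
  [0.014,0,0],
  [0.014,0,0],
  [0,0,0],
  [0,0,0.002],
  [0,0,0.0017],
  [0,0,0],
], claw=[0.0,0.0,0.0,0.0,0.0,0.0,0.0,0.0,0.0,0.0], roll=[0,0,0,0,0,0,0,0,0,0])

```text
t: 15.82
eef_pos: [0.6311, 0.0919, 0.0875]
tool_rot: [-3.139, 0.121, -0.001]
wrist_force: [3.7, -0.0, -1.1]
opening: 0.0357
```

```bash
python3 - <<'E'
from h import *
s=st(); print(s["ft_torque"]);c,im=shot("wrist","w10");shot("scene","s10")
E
```

```text
t 15.82 p [0.6311 0.0919 0.0875] rv [-3.139e+00  1.210e-01 -1.000e-03] F [ 3.7 -0.  -1.1] op 0.0357 q [0.1  0.11 1.69 0.   1.34 1.75]
[ 0.04368512 -0.17963391 -0.01957568]
```

View pics/w10.png

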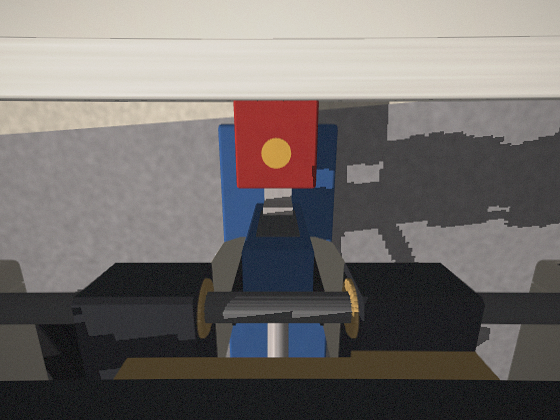

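View pics/s10.png

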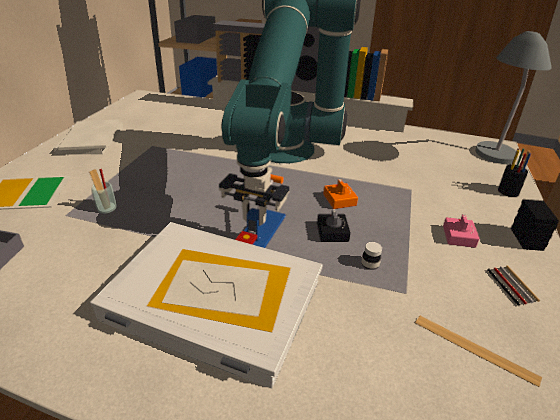

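```bash
python3 - <<'E'
from h import *
d=np.load("pics/w10.npy",allow_pickle=True).item(); c,im=d["c"],d["im"]; s=robot.sense()
hsv=cv2.cvtColor(im,cv2.COLOR_RGB2HSV)
dot=((hsv[...,1]>120)&(hsv[...,0]>15)&(hsv[...,0]<30))[130:175,255:300]; y,x=np.nonzero(dot); print(x.mean()+255,y.mean()+130)
print("dot",cast(c,[(x.mean()+255,y.mean()+130)],.058)[0].round(4))
print("saddle(est)",cast(c,[(277.5,150.4)],.0365)[0].round(4))
red=((hsv[...,1]>150)&((hsv[...,0]<8)|(hsv[...,0]>172)))[80:200,210:340]
L=[];R=[]
for v in range(110,180,5):
    xs=np.where(red[v-80])[0]; L.append((xs.min()-.5+210,v)); R.append((xs.max()+.5+210,v))
M=(cast(c,L,.058)+cast(c,R,.058))/2; k=np.polyfit(M[:,0],M[:,1],1); print(np.arctan(k[0]),np.polyval(k,.69))
u=276;ys=np.where(red[:,u-210])[0]+80; print("front",cast(c,[(u,ys.max()+.5)],.058)[0].round(4),ys.min(),ys.max())
E
```

```text
275.78147612156295 152.8205499276411
dot [0.6903 0.0877 0.058 ]
saddle(est) [0.6901 0.0867 0.0365]
-0.07658883692411433 0.08777291122930633
front [0.6689 0.0892 0.058 ] 101 187
```

Request:
servo_tool([
  [0,0,0.0007],
  [0,0,0],
  [0,0,0],
  [0,0,0],
  [0,0,-0.03],
  [0,0,-0.04],
  [0,0,-0.05],
  [0,0,-0.03],
], claw=[0.0,0.06,0.06,0.06,0.06,0.06,0.06,0.06], roll=[0,0,0,0,0,0,0,0])

```text
t: 16.92
eef_pos: [0.6313, 0.0918, 0.239]
tool_rot: [-3.139, 0.121, -0.004]
wrist_force: [0.3, -0.3, 0.0]
opening: 0.06
```

```bash
python3 - <<'E'
from h import *
s=st();c,im=shot("wrist","w11")
E
```

```text
t 16.93 p [0.6313 0.0918 0.239 ] rv [-3.139  0.121 -0.004] F [ 0.3 -0.3  0. ] op 0.0600 q [0.1  0.03 1.52 0.   1.58 1.75]
```

View pics/w11.png

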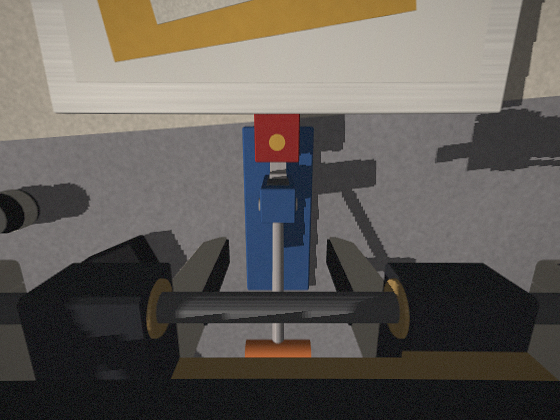

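```bash
python3 - <<'E'
from h import *
d=np.load("pics/w11.npy",allow_pickle=True).item(); c,im=d["c"],d["im"]
hsv=cv2.cvtColor(im,cv2.COLOR_RGB2HSV)
cv2.imwrite("pics/zw11.png",cv2.resize(im[100:360,220:340,::-1],None,fx=4,fy=2.3,interpolation=cv2.INTER_CUBIC))
E
python3 - <<'E'
import sys; sys.path.insert(0,'.')
from h import *
c,im=shot("top","t11")
b=im[170:300,260:400,::-1]; cv2.imwrite("pics/zt11.png",cv2.resize(b,None,fx=4,fy=4,interpolation=cv2.INTER_CUBIC))
E
```

```text
(no output)
```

View pics/zw11.png

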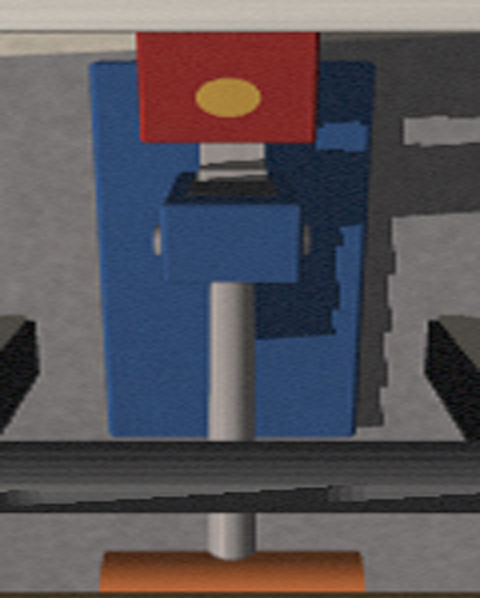

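```bash
python3 - <<'E'
from h import *
d=np.load("pics/w11.npy",allow_pickle=True).item(); c=d["c"]
Z=lambda x,y:(220+(x+.5)/4-.5,100+(y+.5)/2.3-.5)
f=cast(c,[Z(163,203),Z(300,203),Z(162,281),Z(299,281)],.105); print(f.round(4),f.mean(0).round(4))
p=cast(c,[Z(92,62),Z(374,62),Z(110,436),Z(352,436)],.012); print(p.round(4)); 
for i,j in((2,0),(3,1)): print(np.arctan2(*(p[i]-p[j])[1::-1])-np.pi*np.sign(p[i]-p[j])[1])
print("front mid",(p[0]+p[1])/2, "back mid",(p[2]+p[3])/2)
print("bar",cast(c,[Z(100,575),Z(363,575)],.148).round(4))
E
```

```text
[[0.649  0.1071 0.105 ]
 [0.6464 0.0731 0.105 ]
 [0.6138 0.1107 0.105 ]
 [0.6111 0.0756 0.105 ]] [0.6301 0.0916 0.105 ]
[[0.71   0.129  0.012 ]
 [0.7032 0.0413 0.012 ]
 [0.483  0.1474 0.012 ]
 [0.4762 0.0598 0.012 ]]
-0.08075874456396015
-0.08108165037120374
front mid [0.70660289 0.08517626 0.012     ] back mid [0.47957899 0.10358728 0.012     ]
bar [[0.4969 0.1344 0.148 ]
 [0.4919 0.0697 0.148 ]]
```

Request:
servo_tool([
  [-0.047,0,0],
  [-0.047,0,0],
  [-0.047,0,0],
  [0,0,0.03],
  [0,0,0.02],
  [0,0,0.012],
  [0,0,0],
], claw=[0.0,0.0,0.0,0.0,0.0,0.0,0.0], roll=[0,0,0,0,0,0,0])

```text
t: 17.9
eef_pos: [0.4905, 0.1025, 0.1732]
tool_rot: [3.139, -0.121, -0.003]
wrist_force: [0.4, -0.4, -0.8]
opening: 0.0003
```

```bash
python3 - <<'E'
from h import *
s=st();c,im=shot("wrist","w12"); c,im=shot("scene","s12")
cv2.imwrite("pics/zs12.png",cv2.resize(im[100:280,180:340,::-1],None,fx=3.3,fy=3.3,interpolation=cv2.INTER_CUBIC))
E
```

```text
t 17.90 p [0.4905 0.1025 0.1732] rv [ 3.139e+00 -1.210e-01 -3.000e-03] F [ 0.4 -0.4 -0.8] op 0.0003 q [ 0.16 -0.25  1.89  0.    1.5   1.8 ]
```

View pics/zs12.png

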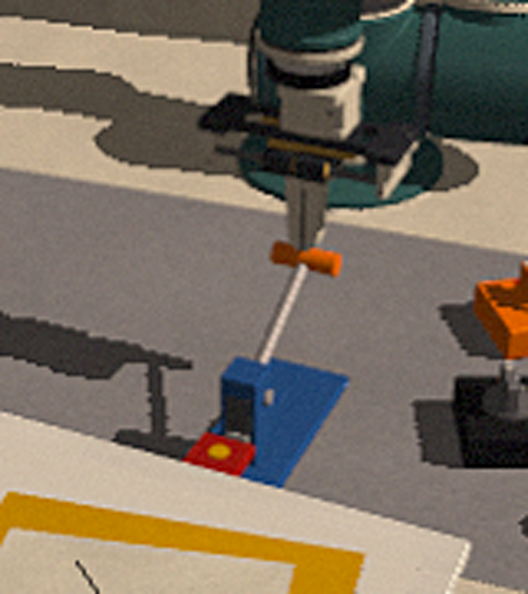

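View pics/w12.png

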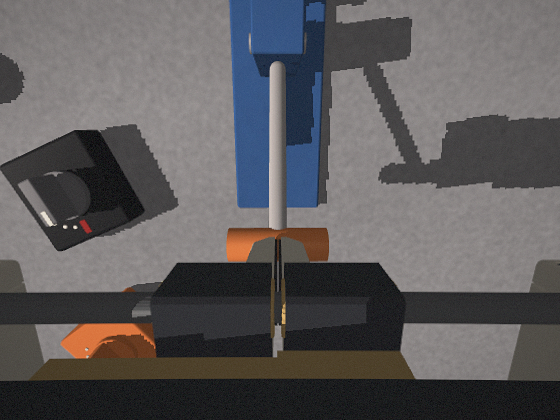

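Request:
servo_tool([
  [0,0,0.0022],
  [-0.0031,0,0.0068],
  [-0.0027,0,0.007],
  [-0.0024,0,0.0071],
  [-0.002,0,0.0072],
  [-0.0017,0,0.0073],
  [-0.0013,0,0.0074],
  [-0.0009,0,0.0074],
  [-0.0006,0,0.0075],
  [-0.0002,0,0.0075],
  [0,0,0],
], claw=[0.0,0.0,0.0,0.0,0.0,0.0,0.0,0.0,0.0,0.0,0.0], roll=[0,0,0,0,0,0,0,0,0,0,0])

```text
t: 19.38
eef_pos: [0.4752, 0.1039, 0.1064]
tool_rot: [-3.139, 0.121, 0.001]
wrist_force: [-5.8, -0.0, 7.9]
opening: 0.0005
```

```bash
python3 - <<'E'
from h import *
s=st();c,im=shot("wrist","w13"); c,im=shot("scene","s13")
cv2.imwrite("pics/zs13.png",cv2.resize(im[100:280,180:340,::-1],None,fx=3.3,fy=3.3,interpolation=cv2.INTER_CUBIC))
E
```

```text
t 19.38 p [0.4752 0.1039 0.1064] rv [-3.139e+00  1.210e-01  1.000e-03] F [-5.8 -0.   7.9] op 0.0005 q [ 0.16 -0.24  1.99  0.    1.39  1.81]
```

View pics/zs13.png

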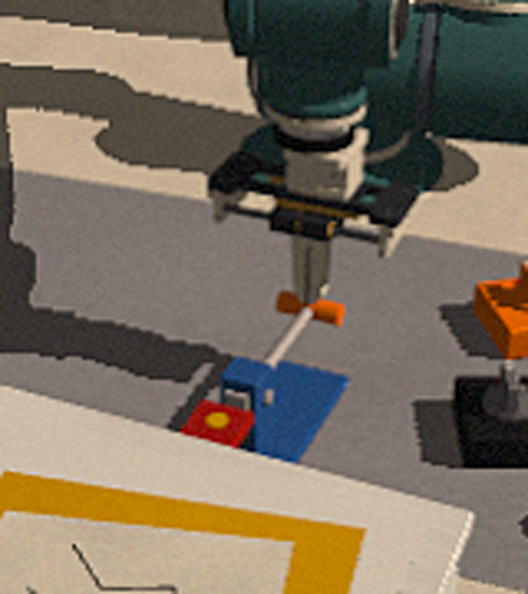

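View pics/w13.png

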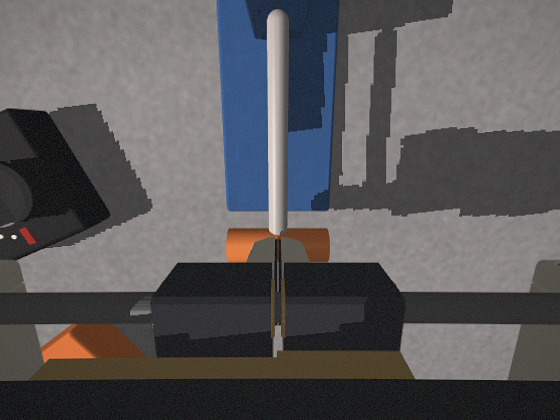

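Request:
servo_tool([
  [-0.001,0,0.004],
  [0,0,0.0035],
  [0,0,0],
], claw=[0.0,0.0,0.0], roll=[0,0,0])

```text
t: 19.85
eef_pos: [0.4747, 0.1039, 0.0995]
tool_rot: [-3.139, 0.121, -0.001]
wrist_force: [-1.5, -0.3, 7.6]
opening: 0.0005
```

Request:
servo_tool([
  [0,0,0.001],
  [0,0,0.001],
  [0,0,0],
], claw=[0.0,0.0,0.0], roll=[0,0,0])

```text
t: 20.23
eef_pos: [0.4748, 0.1039, 0.098]
tool_rot: [-3.139, 0.121, -0.002]
wrist_force: [-4.2, -1.0, 12.4]
opening: 0.0005
```

Request:
servo_tool([
  [0,0,0.001],
  [0,0,0],
  [0,0,0],
], claw=[0.0,0.0,0.0], roll=[0,0,0])

```text
t: 20.6
eef_pos: [0.4748, 0.104, 0.0975]
tool_rot: [-3.139, 0.121, -0.002]
wrist_force: [-5.5, -1.0, 17.1]
opening: 0.0003
```

```bash
python3 - <<'E'
from h import *
s=st();c,im=shot("wrist","w14"); c,im=shot("scene","s14")
cv2.imwrite("pics/zs14.png",cv2.resize(im[100:280,180:340,::-1],None,fx=3.3,fy=3.3,interpolation=cv2.INTER_CUBIC))
E
```

```text
t 20.60 p [0.4748 0.104  0.0975] rv [-3.139e+00  1.210e-01 -2.000e-03] F [-5.5 -1.  17.1] op 0.0003 q [ 0.16 -0.24  2.   -0.    1.37  1.81]
```

View pics/zs14.png

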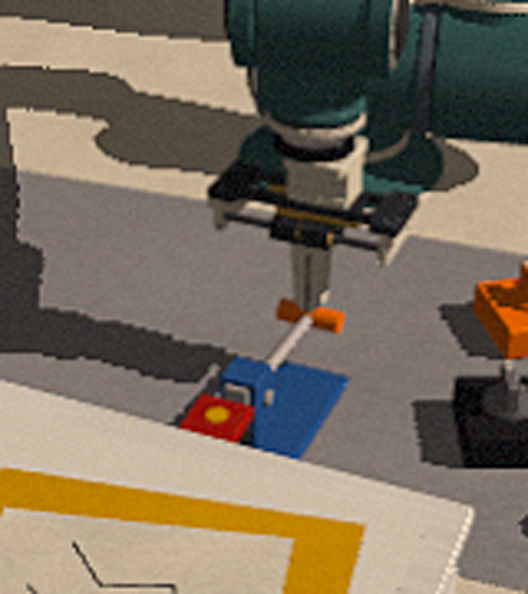

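View pics/w14.png

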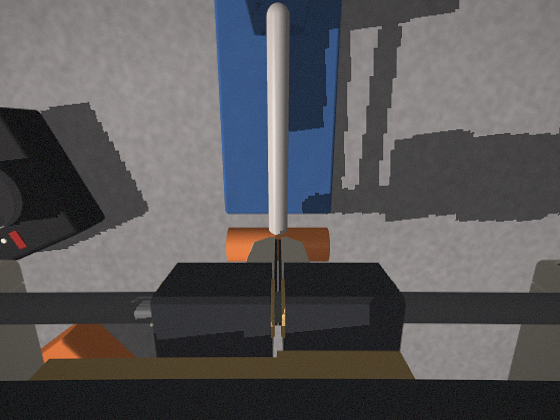

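```bash
python3 - <<'E'
from h import *
for n in ("s12","s13","s14"):
    d=np.load(f"pics/{n}.npy",allow_pickle=True).item(); c,im=d["c"],d["im"]
    hsv=cv2.cvtColor(im,cv2.COLOR_RGB2HSV)
    dot=((hsv[...,1]>120)&(hsv[...,0]>15)&(hsv[...,0]<32)&(hsv[...,2]>120))[218:245,236:256]; y,x=np.nonzero(dot); p=(x.mean()+236,y.mean()+218)
    # intersect with the vertical plane y'=lateral: solve z where x≈.690
    o,v=ray(c,[p]); t=(.690-o[0])/v[0,0]; print(n,p,(o+t*v[0]).round(4))
E
```

```text
s12 (np.float64(245.91304347826087), np.float64(236.43478260869566)) [0.69   0.0896 0.0582]
s13 (np.float64(245.5), np.float64(226.83333333333334)) [0.69   0.0891 0.0926]
s14 (np.float64(245.375), np.float64(225.25)) [0.69   0.0888 0.0981]
```

Request:
servo_tool([
  [0,0,-0.003],
  [0,0,-0.0075],
  [0.0002,0,-0.0075],
  [0.0006,0,-0.0075],
  [0.0009,0,-0.0074],
  [0.0013,0,-0.0074],
  [0.0017,0,-0.0073],
  [0.002,0,-0.0072],
  [0.0024,0,-0.0071],
  [0.0027,0,-0.007],
  [0.0031,0,-0.0068],
  [0,0,-0.008],
], claw=[0.0,0.0,0.0,0.0,0.0,0.0,0.0,0.0,0.0,0.0,0.0,0.0], roll=[0,0,0,0,0,0,0,0,0,0,0,0])

```text
t: 22.2
eef_pos: [0.4894, 0.1027, 0.18]
tool_rot: [3.139, -0.121, -0.001]
wrist_force: [0.9, 0.1, -0.1]
opening: 0.0001
```

Request:
servo_tool([
  [0,0,0],
  [0,0,0],
  [0,0,0],
  [0,0,0],
], claw=[0.0,0.0,0.0,0.0], roll=[0,0,0,0])

```text
t: 22.7
eef_pos: [0.4894, 0.1027, 0.1798]
tool_rot: [3.139, -0.121, -0.0]
wrist_force: [0.6, -0.2, 0.8]
opening: 0.0004
```

```bash
python3 - <<'E'
from h import *
s=st();c,im=shot("wrist","w15"); c,im=shot("scene","s15")
cv2.imwrite("pics/zs15.png",cv2.resize(im[100:280,180:340,::-1],None,fx=3.3,fy=3.3,interpolation=cv2.INTER_CUBIC))
hsv=cv2.cvtColor(im,cv2.COLOR_RGB2HSV)
dot=((hsv[...,1]>120)&(hsv[...,0]>15)&(hsv[...,0]<32)&(hsv[...,2]>120))[218:245,236:256]; y,x=np.nonzero(dot); p=(x.mean()+236,y.mean()+218)
o,v=ray(c,[p]); t=(.690-o[0])/v[0,0]; print(p,(o+t*v[0]).round(4))
E
```

```text
t 22.70 p [0.4894 0.1027 0.1798] rv [ 3.139 -0.121 -0.   ] F [ 0.6 -0.2  0.8] op 0.0004 q [ 0.16 -0.25  1.88 -0.    1.51  1.8 ]
(np.float64(245.91304347826087), np.float64(236.43478260869566)) [0.69   0.0896 0.0582]
```

View pics/zs15.png

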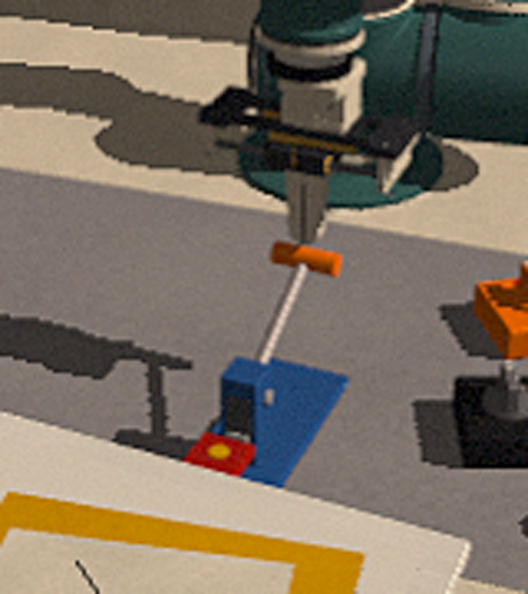

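View pics/w15.png

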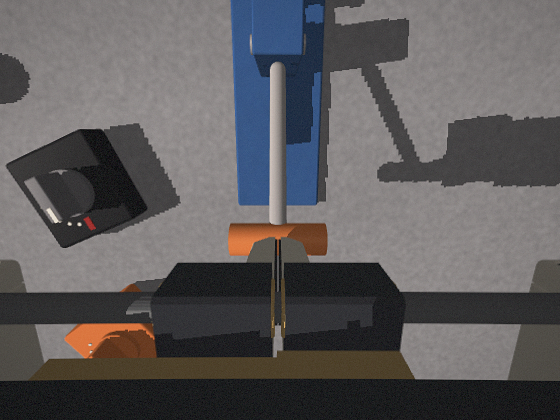

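Request:
servo_tool([
  [0,0,0.008],
  [-0.0031,0,0.0068],
  [-0.0027,0,0.007],
  [-0.0024,0,0.0071],
  [-0.002,0,0.0072],
  [-0.0018,0,0.0073],
  [-0.0014,0,0.0074],
  [-0.001,0,0.0074],
  [-0.0007,0,0.0075],
  [-0.0003,0,0.0075],
  [0,0,0.0075],
  [0,0,0.002],
], claw=[0.0,0.0,0.0,0.0,0.0,0.0,0.0,0.0,0.0,0.0,0.0,0.0], roll=[0,0,0,0,0,0,0,0,0,0,0,0])

```text
t: 24.3
eef_pos: [0.4738, 0.104, 0.0974]
tool_rot: [-3.139, 0.121, 0.001]
wrist_force: [-9.6, -0.2, 18.5]
opening: 0.0007
```

Request:
servo_tool([
  [0,0,0.001],
  [0,0,0],
  [0,0,0],
], claw=[0.0,0.0,0.0], roll=[0,0,0])

```text
t: 24.68
eef_pos: [0.4738, 0.104, 0.0973]
tool_rot: [-3.139, 0.121, 0.0]
wrist_force: [-11.8, -0.4, 18.4]
opening: 0.0008
```

```bash
python3 - <<'E'
from h import *
s=st();c,im=shot("wrist","w16"); c,im=shot("scene","s16")
cv2.imwrite("pics/zs16.png",cv2.resize(im[100:280,180:400,::-1],None,fx=3.3,fy=3.3,interpolation=cv2.INTER_CUBIC))
hsv=cv2.cvtColor(im,cv2.COLOR_RGB2HSV)
dot=((hsv[...,1]>120)&(hsv[...,0]>15)&(hsv[...,0]<32)&(hsv[...,2]>120))[218:245,236:256]; y,x=np.nonzero(dot); p=(x.mean()+236,y.mean()+218)
o,v=ray(c,[p]); t=(.690-o[0])/v[0,0]; print(p,(o+t*v[0]).round(4)); st()
E
```

```text
t 24.68 p [0.4738 0.104  0.0973] rv [-3.139  0.121  0.   ] F [-11.8  -0.4  18.4] op 0.0008 q [ 0.16 -0.24  2.01  0.    1.37  1.81]
(np.float64(245.30434782608697), np.float64(225.17391304347825)) [0.69   0.0886 0.0983]
t 24.77 p [0.4738 0.104  0.0973] rv [-3.139  0.121  0.   ] F [-12.3  -0.6  19.4] op 0.0001 q [ 0.16 -0.24  2.01  0.    1.37  1.81]
```

View pics/zs16.png

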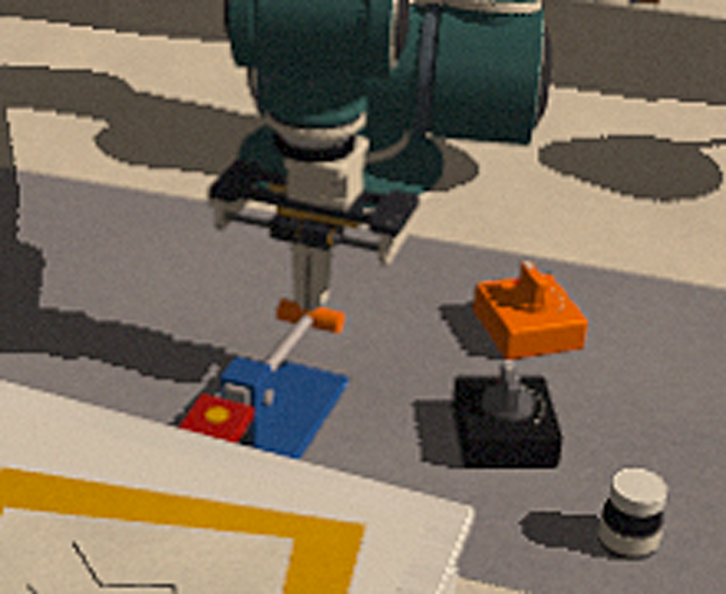

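Request:
servo_tool([
  [-0.0007,0,0],
  [0,0,0],
], claw=[0.0,0.0], roll=[0,0])

```text
t: 25.02
eef_pos: [0.4736, 0.104, 0.0975]
tool_rot: [-3.139, 0.121, -0.002]
wrist_force: [-5.3, -1.3, 16.9]
opening: 0.0002
```

Request:
servo_tool([
  [-0.0004,0,0],
  [0,0,0],
  [0,0,0],
  [0,0,0],
], claw=[0.0,0.0,0.0,0.0], roll=[0,0,0,0])

```text
t: 25.52
eef_pos: [0.4736, 0.104, 0.0976]
tool_rot: [-3.139, 0.121, -0.003]
wrist_force: [-3.3, -1.4, 16.0]
opening: 0.0005
```

```bash
python3 - <<'E'
from h import *
s=st();c,im=shot("scene","s17")
hsv=cv2.cvtColor(im,cv2.COLOR_RGB2HSV)
dot=((hsv[...,1]>120)&(hsv[...,0]>15)&(hsv[...,0]<32)&(hsv[...,2]>120))[218:245,236:256]; y,x=np.nonzero(dot); p=(x.mean()+236,y.mean()+218)
o,v=ray(c,[p]); t=(.690-o[0])/v[0,0]; print(p,(o+t*v[0]).round(4))
c,im=shot("top","t17"); st()
E
```

```text
t 25.52 p [0.4736 0.104  0.0976] rv [-3.139e+00  1.210e-01 -3.000e-03] F [-3.3 -1.4 16. ] op 0.0005 q [ 0.16 -0.24  2.01 -0.    1.37  1.81]
(np.float64(245.30434782608697), np.float64(225.17391304347825)) [0.69   0.0886 0.0983]
t 25.62 p [0.4736 0.104  0.0976] rv [-3.139e+00  1.210e-01 -3.000e-03] F [-4.1 -1.  16.8] op 0.0005 q [ 0.16 -0.24  2.01 -0.    1.37  1.81]
```

View pics/t17.png

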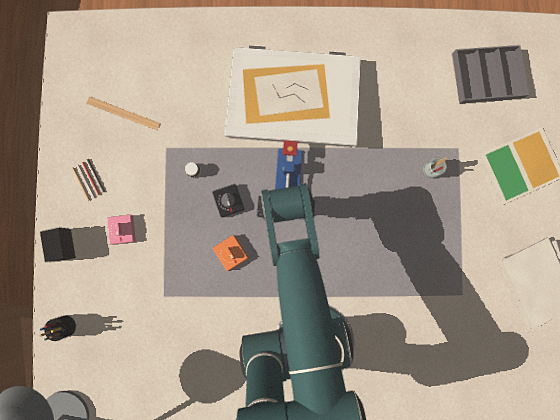

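View pics/s17.png

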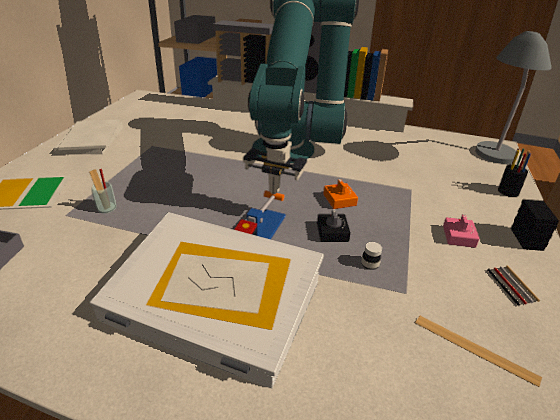

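The top view shows the jar at (435,167) and the ink bottle at (192,170), both where they started. In the scene view the lid is raised, with the lug at (245,225), and the handle is held down. I'm handing in now.

```bash
python3 - <<'E'
from h import *
print(robot.finish_job()); st()
E
```

```text
the job is handed in; nothing more can be done
None
the job is handed in; nothing more can be done
```

The job is handed in at about 25.6 s. The light is off and the jack's handle is held fully down, with only the jack carrying the lid.

- **Dimmer:** I turned the knob anticlockwise until the stop pushed back (about 0.55 N m). After I let go, the close-up showed its pointer on the red mark.
- **Jack:** I carried it over, stood it under the lug and released it. The saddle measured about 1 mm off the lift point, with the jack in line with the lug to about 0.005 rad. The camera calibration is only good to about 2 mm.
- **Trial pump:** Pressing the handle to its stop raised the top of the lug from 58 to 98 mm. Letting it back up closed the lid, and its yellow dot returned to the same pixel.
- **Final hold:** The second press brought the lug to 98 mm again, held with about 16 N downwards. The fingertip was also pushing the bar sideways with up to 12 N, so I eased it to about 4 N. The jack did not visibly move.
- **Other checks:** By eye, the jar and ink bottle are where they started. The arm was kept clear of the lid throughout.

No check failed. I could not see the saddle once it was under the lug, so its centring comes from the mast and base plate.

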